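# Seat and cam-lock a glued strip, then hold a spring clamp open astride it

### The arm

A 7-joint arm with a two-finger parallel gripper is mounted at the origin on a cart in front of the work surface, level with it; the furniture and walls round the work are solid. World frame = base frame: x ahead of the robot, y to its left, z up, the work surface at z = 0. Lengths are in mm, angles in rad, forces in N, time in s.
With the tool pointing down it reaches from about 400 to 875 mm from the base axis. Payload 19.3 kg.
Tool frame: the origin (TCP) lies at the very end of the fingers, on their centre line; the grasp point (between the pads) lies 19 mm behind it (grip_point_offset is the z of the grasp point in the tool frame, in mm); z points along the fingers, y is the line along which they close (so a half turn about z gives the same grasp; the last joint's range is limited). The gripper opens to 85 mm and grips with 20 to 120 N. Pads are 22 mm wide; open, the fingers measure 114 mm over their backs; the gripper's body (76 mm by 85 mm) begins 54 mm behind the grasp point. The pads swing forward as they close: fully open they stand 13 mm farther back than shut.
Start: joints at [1.242, 0.521, -0.036, 1.599, 0.021, 1.021, -0.113], TCP at [159.922, -604.185, 231.291] pointing down, gripper open.
Joint ranges: [-2.91, 2.91], [-0.3, 2.13], [-1.5, 1.42], [0.17, 2.43], [-1.26, 4.41], [0.16, 1.93], [-2.52, 2.52]. Speed limits (rad/s): [1.89, 1.89, 2.39, 2.39, 3.01, 3.01, 3.01].

### API

Orientations are given as a 3x3 rotation matrix whose columns are the frame's x, y, z axes.
In Python, from workcell import movep, movel, goto_joints, open_gripper, clamp, wait, inverse_kinematics, read_state, camera, PlanningError, finish_job, grip_point_offset gives the robot as it stands. Calls block until the motion is done:
- movep(position, orientation): joint-space move of the TCP to a pose.
- movel(position, frame=None, max_speed=150, guard=None): straight line of the TCP; frame=None keeps the orientation; max_speed is the mean speed in mm/s. With guard (N) it stops when the force on the tool has changed by that much, and returns True; else False.
- goto_joints(angles): joint-space move.
- open_gripper() and clamp(): open the fingers fully, or close them until they stop; the grip force is fixed at half the most.
- wait(seconds).
- inverse_kinematics(position, orientation): joint angles nearest the present ones, or None.
- read_state(): the state.
- camera(name): name is "scene" or "top" or "wrist"; returns a dict with "image" (420x560x3 uint8, blue, green, red), "range_z" (420x560 float32, mm along the optical axis (not along the pixel's ray), 0 where there is no reading), "fx", "fy", "cx", "cy" (pixels), "cam_to_world" (4x4, takes a point from camera to world coordinates). Camera axes: x right, y up, looking along -z (the intrinsics and any distortion apply to the point x, -y, -z); pixel columns grow to the right and rows downward; lengths in mm; the calibration is good to about 2 mm. A picture is of the moment at which its call begins.
A pose or a line that the arm cannot do raises PlanningError and nothing moves.
- finish_job(): hands the job in; it is judged then, once.
The state is a dict: "time": time; "qpos": joint angles; "qvel": joint speeds; "joint_efforts": joint torques, N m; "eef_pos": TCP position; "tool_rot": TCP orientation; "ft_force": force on the tool from outside, world axes, zero at the start; "torque": the same for the moment, N m; "finger_gap": finger opening in mm; "gripper_force": force on a finger pad.
Only numpy, scipy, OpenCV 4.12 (cv2) and the standard library are available. Lean on these libraries where they do the work, as an engineer would, in place of code of your own. Each camera call takes 0.05 s, during which the arm holds its last target. There are 200 camera calls.

### The job

The freshly glued strip stands on edge in the gluing jig but is not fully home: slide it along its groove, without lifting it out, until it butts against the dark end stop, then swing the black-knobbed cam lever all the way round to lock it. Then squeeze the orange spring clamp open, take it off its rack and hold it gaping upright astride the strip at the pencil line, both jaw pads wholly below the strip's top edge and touching neither face, so that I can slip the packing in: finish still holding it open like that, and leave the other tools where they lie.

Things in the scene. Friction and masses are not known exactly. Their poses are not given: they have to be found in the camera images.
- jig: gluing jig, fixed to the bench: plywood base 118 mm (x) by 340 mm (y), 15 mm thick; two brown fences along its own y axis (tops 35 mm above the bench) leave a groove 15.5 mm wide centred on x = 0. Origin on the bench below the groove's middle; z up, y along the groove towards the end stop. The near (-x) fence is interrupted for the cam.
- stop_face (a point): point on the jig: middle of the face of the dark end stop that the strip must butt against, at groove floor height (jig frame 0, 150 mm, 15 mm). The stop block is 60 mm wide and its top is 55 mm above the bench. The groove is open at the other (-y) end.
- blank: the glued strip: a light and a darker lath face to face, yellow glue line; 14 mm thick (own x), 220 mm long (y, along the jig's y), 70 mm high (z), 0.1 to 0.2 kg. Loose on edge in the groove, floor 15 mm and top edge 85 mm above the bench; starts 30 to 60 mm short of the stop, slides easily. Origin: middle of its underside. Pencil line squared round it at mid-length (y = 0).
- blank_end (a point): point on the strip: middle of the lower edge of the end that meets the stop (strip frame 0, 110 mm, 0)
- blank_top (a point): point on the strip: middle of its top edge, on the pencil line (70 mm above its origin)
- cam_lever (a joint): cam lever angle, rad: 0 to 0.25 at the start (open, pointing to the jig's -x, towards the robot), 1.57 at its stop (locked, pointing to the jig's -y); locked means past 1.35. Turns anticlockwise from above about point cam_pivot; stays where left. Past about 0.9 the eccentric squeezes the strip's foot against the far fence and the last bit needs 10 to 15 N at the knob.
- lever_knob (a point): centre of the upright round black knob on the lever's end, 60 mm from the pivot axis: 19 mm in diameter, 29 mm tall, from 54 to 83 mm above the bench; this point is 68 mm above the bench. It can be pinched from above or pushed sideways.
- cam_pivot (a point): point on the cam lever's vertical turning axis, at the top of the jig's base (jig frame -33 mm, -45 mm, 15 mm)
- rack: clamp rack, fixed to the bench: a pale upright rail 12 mm thick (x), 205 mm long (y), its top edge 75 mm above the bench, on two dark feet. Origin on the bench below its middle. A blue spring clamp of the same shape, which is not wanted, stays fixed on it at y = +72 mm of the rack.
- clamp: orange spring clamp (dark steel halves, orange grips and jaw pads, 0.1 kg) biting the rack's rail, jaws down, handles up. Origin: its pivot pin, 100 mm above the bench. Own x across the jaws and the rail (the direction to pinch), y along the pin, z up through the handles. Lowest part 53 mm below the pin; 34 mm over the jaws on the rail, 62 mm fully open.
- jaw_far (a joint): opening of the clamp's jaws, rad turned by each half (both halves turn alike): 0 as it bites the 12 mm rail, 0.30 at the stop where the pads are about 38 mm apart. Gaping means beyond 0.2 (about 30 mm). Let go, the spring shuts it.
- mouth (a point): point midway between the two jaw pads, 45 mm below the pivot pin on the clamp's own z axis. Each pad is 18 mm tall (9 mm above and below this point) and 22 mm wide.
- handles (a point): point midway between the orange grips, 42 mm above the pin: pinch here along the clamp's x. Grips reach 20 to 53 mm above the pin, 22 mm wide; on the rail they lean outwards, 57 mm over their outer faces at the top; fully squeezed they are parallel, 26 mm over. Takes about 6 N to start, 10 N fully open; 20 N or more holds it firmly at the stop. The pin ends 5 to 12 mm lower between the fingers.
- stair_rail (a point): point on the bench below the balustrade of the big stair model fixed behind the work, over 0.5 m tall: a slanting line of balusters from its newel post at x 0.61, y 0.43 to a tall post at x 0.70, y -0.28. Keep hand and arm on the robot's side of it, also when swinging across. An old dark newel and handrail stand at the bench's front edge, x 0.2 to 0.38, y 0.06 to 0.51, 0.31 m high.
- bench_dog_1: round brown wooden bench dog 29 mm in diameter, 72 mm tall, standing at the left; a bystander
- marking_gauge: wooden marking gauge 62 x 200 x 68 mm, lying behind the jig; a bystander
- sanding_block: cork-faced sanding block 60 x 107 x 30 mm, at the right edge of the bench; a bystander
- pencil_flat: flat red carpenter's pencil, 14 x 176 x 8 mm, lying at the right front; a bystander
- wax_tin: flat dark tin 77 mm in diameter, 32 mm tall, at the back right; a bystander

How it is judged (in metres and radians):
On the way, in this order (a step that is already met when the one before it is completed fails the run):
1. the strip is slid home against the end stop, the cam still open (y of blank_end in the frame of jig above 0.1465 m and z of blank in the frame of jig below 0.019 m and value of joint cam_lever below 1 rad), for 0.2 s.
2. the cam lever is turned to lock the strip, which is still home (y of blank_end in the frame of jig above 0.1465 m and z of blank in the frame of jig below 0.019 m and value of joint cam_lever above 1.35 rad), for 0.2 s.
3. the orange clamp, squeezed open in the fingers, is lifted clear of the rack's rail (z of mouth in the frame of rack above 0.095 m and value of joint jaw_far above 0.1 rad and contact force between the fingers and clamp above 3 N), for 0.1 s.
At the end, for the whole second after the job is handed in: Strip in its groove, 3.5 mm or less from the stop, cam past 1.35 rad. Fingers hold the clamp (over 5 N) open beyond 0.2 rad, upright and square within 0.2 rad; its mouth within 10 mm of the strip's mid-thickness, 15 mm of the pencil line, 8 to 39 mm below the top edge, touching nothing else (all of step 2 and value of joint jaw_far above 0.2 rad and contact force between the fingers and clamp above 5 N and x of mouth in the frame of blank between -0.01 and 0.01 m and y of mouth in the frame of blank between -0.015 and 0.015 m and z of mouth in the frame of blank between 0.031 and 0.062 m and angle between the x axis of clamp and the x axis of blank, either way round below 0.2 rad and angle between clamp's own z axis and vertical below 0.2 rad and contact force between clamp and blank below 0.3 N and contact force between clamp and jig below 0.3 N and contact force between clamp and rack below 0.3 N); the arm keeps its last pose, push and grip.
It fails at once if the strip is lifted out of its groove (z of blank in the frame of jig above 0.035 m).
It fails at once if the clamp bites or knocks the strip (over 10 N) (contact force between clamp and blank above 10 N).
It fails at once if a bystanding tool is shifted by more than 30 mm (distance of any of bench_dog_1, marking_gauge, sanding_block, pencil_flat, wax_tin from where it was at the start of the episode above 0.03 m).
It also fails if it takes over 54 s, if anything falls off the work surface, if the arm or the gripper's body presses on something with over 40 N, if the wrist force passes 120 N, or if a joint passes its speed limit or range.

## Working session

There is one attempt and no reset: what is moved stays moved. The work goes in short steps, each a Python script; the robot and the scene stay as the last script left them, time stands still between calls to the robot, and variables do not carry over. Pictures are saved under pics/ and viewed, at most 10 in all, crops included, and the job is handed in when it is done.

```bash
mkdir -p pics; ls
python3 - <<'E'
from workcell import *
import cv2,pickle
d={}
for n in("top","scene"):
    c=camera(n);d[n]=c;cv2.imwrite(f"pics/{n}0.png",cv2.resize(c["image"],(784,588)))
    print(n,c["fx"],c["cx"],c["cy"],c["cam_to_world"])
pickle.dump(d,open("cams.pkl","wb"))
print(read_state(), grip_point_offset)
E
```

```text
pics
top 432.5515883736993 277.05130035985337 204.69052630192581 [[ 7.27636646e-02  9.72104790e-01 -2.22974722e-01  2.43836433e+02]
 [-9.97338087e-01  6.98651887e-02 -2.08709283e-02  4.19702028e+01]
 [-4.71055827e-03  2.23899828e-01  9.74600779e-01  1.58064076e+03]
 [ 0.00000000e+00  0.00000000e+00  0.00000000e+00  1.00000000e+00]]
scene 453.0564221044546 273.1726292760916 210.94208420293492 [[-8.45372806e-01  3.89429297e-01 -3.65635940e-01  7.56731827e+01]
 [-5.34012725e-01 -5.99148230e-01  5.96533158e-01  8.62126492e+02]
 [ 1.32373624e-02  6.99547154e-01  7.14463821e-01  1.05909379e+03]
 [ 0.00000000e+00  0.00000000e+00  0.00000000e+00  1.00000000e+00]]
{'time': 0.1, 'qpos': array([ 1.24182213,  0.52194884, -0.0363004 ,  1.59992905,  0.02120498,
        1.02108105, -0.11278622]), 'qvel': array([-0.00177991, -0.00132682, -0.000621  , -0.00233661, -0.00025843,
       -0.00172075, -0.00071467]), 'joint_efforts': array([ 5.90625437e-03, -9.28487062e+01,  1.98525198e+00, -3.70533049e+01,
        1.80824928e-02,  5.32461447e-03,  3.64461528e-05]), 'eef_pos': array([ 159.81403573, -603.92745908,  230.79491777]), 'tool_rot': array([[ 9.66709083e-01,  2.55877779e-01, -3.32240184e-04],
       [ 2.55877980e-01, -9.66708646e-01,  9.23341410e-04],
       [-8.49169098e-05, -9.77615475e-04, -9.99999519e-01]]), 'ft_force': array([ 0.46180536, -0.19548146,  0.12151608]), 'torque': array([0.02751496, 0.0031158 , 0.01550293]), 'gripper_force': 0.0, 'finger_gap': 85.14698454089839} -18.700000000000003
```

View pics/top0.png

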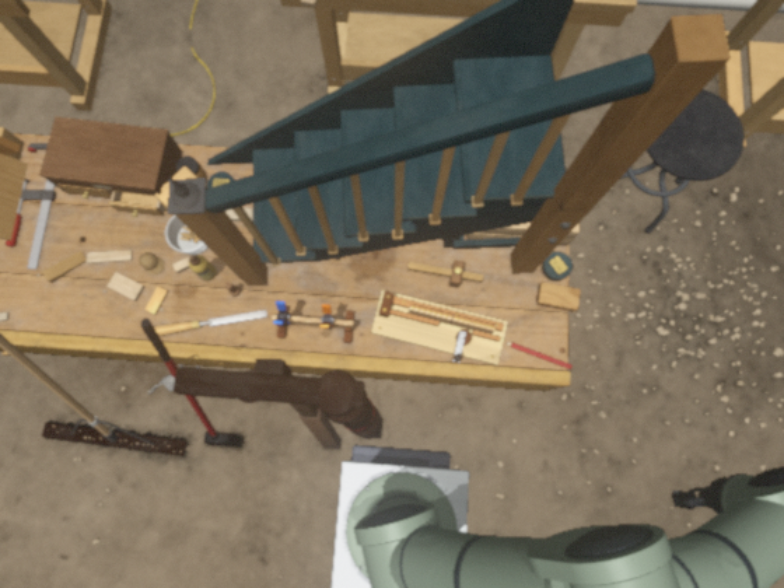

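View pics/scene0.png

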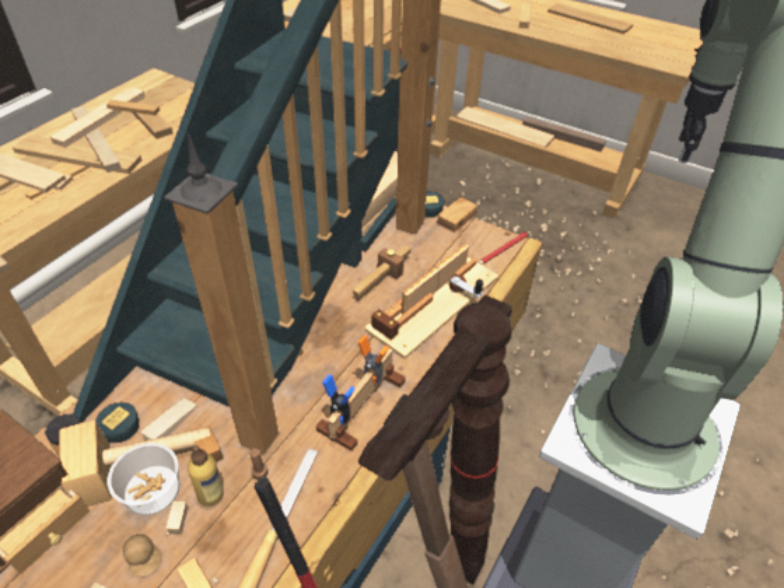

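The top view shows the jig at about (440,327) and the rack at (315,320) in the enlarged picture. The cam lever is at (460,345). The strip sits in the groove, with the end stop at (386,304). I'll enlarge both.

Run:
```python
import cv2,pickle,numpy as np
d=pickle.load(open("cams.pkl","rb"))
im=d["top"]["image"]
a=cv2.resize(im[200:262,260:370],None,fx=7,fy=7,interpolation=cv2.INTER_CUBIC)
b=cv2.resize(im[208:248,185:260],None,fx=7,fy=7,interpolation=cv2.INTER_CUBIC)
cv2.imwrite("pics/a.png",a);print(a.shape,b.shape)
im=d["scene"]["image"]
c=cv2.resize(im[170:260,230:370],None,fx=5.7,fy=5.7,interpolation=cv2.INTER_CUBIC)
cv2.imwrite("pics/c.png",c); 
o=np.zeros((434+10,770,3),np.uint8)
cv2.imwrite("pics/b.png",b)
```

```text
(434, 770, 3) (280, 525, 3)
```

View pics/a.png

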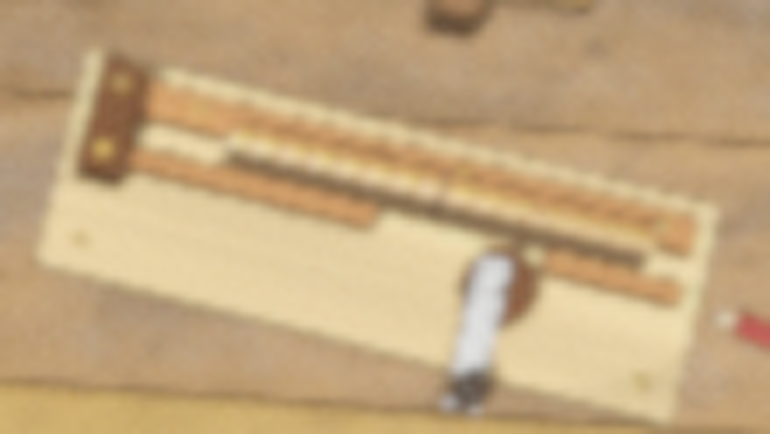

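View pics/b.png

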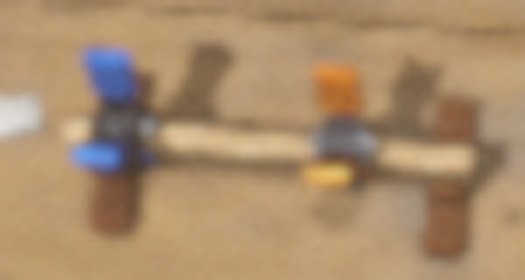

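The jig's base corners in the crop are at (95,52), (40,262), (717,208) and (668,420). The rail runs from (65,130) to (475,158), with the orange clamp at about (340,137). I'll compute poses from these.

```bash
cat > h.py <<'E'
import numpy as np,pickle,cv2
from workcell import *
def pix2w(c,u,v,z):
    M=c["cam_to_world"];d=M[:3,:3]@np.array([(u-c["cx"])/c["fx"],-(v-c["cy"])/c["fy"],-1])
    o=M[:3,3];return o+d*(z-o[2])/d[2]
def w2pix(c,p):
    M=c["cam_to_world"];q=M[:3,:3].T@(np.asarray(p)-M[:3,3]);return c["cx"]+c["fx"]*q[0]/-q[2],c["cy"]-c["fy"]*q[1]/-q[2]
def R(th): # tool down, finger-closing axis y along direction th
    y=np.array([np.cos(th),np.sin(th),0]);z=np.array([0,0,-1.]);return np.c_[np.cross(y,z),y,z]
E
python3 - <<'E'
from h import *
c=pickle.load(open("cams.pkl","rb"))["top"]
f=lambda u,v,o,z:pix2w(c,(u+.5)/7-.5+o[0],(v+.5)/7-.5+o[1],z).round(1)
A=(260,200);B=(185,208)
for n,p in dict(lt=(95,52),lb=(40,262),rt=(717,208),rb=(668,420)).items():print(n,f(*p,A,15))
print("strip ends",f(230,158,A,85),f(645,260,A,85),"knob",f(465,385,A,83), "piv",f(500,285,A,35))
print("rail",f(65,130,B,75),f(475,158,B,75),"clamp",f(343,137,B,100),"grips",f(337,88,B,150),f(328,176,B,150))
s=read_state();w=camera("wrist");M=w["cam_to_world"];print(s["tool_rot"].T@(M[:3,3]-s["eef_pos"]),s["tool_rot"].T@M[:3,:3],w["fx"])
for p in [(500,-85,150),(480,150,150),(480,200,150)]:
  for z in (300,350,400):
    q=inverse_kinematics((p[0],p[1],z),R(0.2)); print(p,z,None if q is None else q.round(2))
E
```

```text
lt [592.2  89.3  15. ]
lb [478.2 109.5  15. ]
rt [ 532.2 -241.6   15. ]
rb [ 419.7 -219.6   15. ]
strip ends [527.1  15.5  85. ] [ 490.4 -193.9   85. ] knob [ 422.  -107.7   83. ] piv [ 480.4 -128.    35. ]
rail [489.6 361.9  75. ] [490.3 154.1  75. ] clamp [492.  218.5 100. ] grips [507.2 217.7 150. ] [464.3 217.8 150. ]
[  76.55698747    1.10335207 -143.18701416] [[ 7.83066353e-04  9.53768123e-01  3.00542432e-01]
 [ 9.99999693e-01 -7.45525541e-04 -2.39592180e-04]
 [-4.45332481e-06  3.00542528e-01 -9.53768415e-01]] 377.06916815714567
(500, -85, 150) 300 [ 0.58  0.32 -0.66  1.79  0.22  1.11  0.04]
(500, -85, 150) 350 [ 0.59  0.27 -0.67  1.72  0.18  1.22  0.07]
(500, -85, 150) 400 [ 0.61  0.24 -0.69  1.63  0.16  1.33  0.1 ]
(480, 150, 150) 300 [ 0.42  0.44 -1.13  1.79  0.43  1.19 -0.63]
(480, 150, 150) 350 [ 0.41  0.36 -1.09  1.71  0.34  1.27 -0.55]
(480, 150, 150) 400 [ 0.42  0.32 -1.09  1.63  0.29  1.37 -0.51]
(480, 200, 150) 300 [ 0.33  0.49 -1.17  1.75  0.48  1.22 -0.76]
(480, 200, 150) 350 [ 0.33  0.42 -1.14  1.67  0.4   1.3  -0.69]
(480, 200, 150) 400 [ 0.34  0.39 -1.16  1.59  0.36  1.4  -0.65]
```

Run:
```python
from h import *
movep((500,-5,340),R(-0.18))
c=camera("wrist");pickle.dump(c,open("w1.pkl","wb"));cv2.imwrite("pics/w1.png",cv2.resize(c["image"],(800,600)))
s=read_state();print(s["time"],s["qpos"].round(2),s["eef_pos"])
for p,z,t in [((475,-220),45,-.18),((415,-75),62,-.18),((420,-110),62,.3),((450,-150),62,1.39),((450,-150),62,-1.75),((492,218),125,0),((492,218),350,0),((530,0),150,-.18)]:
    q=inverse_kinematics((*p,z),R(t));print(p,t,None if q is None else q.round(2))
```

```text
2.675 [ 0.46  0.27 -0.7   1.75  0.19  1.19 -0.47] [500.03226012  -5.79401276 339.7989745 ]
(475, -220) -0.18 [ 0.62  0.67 -0.41  1.98  0.47  0.58 -0.29]
(415, -75) -0.18 [ 0.4   0.55 -0.46  2.23  0.53  0.47 -0.66]
(420, -110) 0.3 [ 0.51  0.56 -0.5   2.2   0.56  0.5  -0.12]
(450, -150) 1.39 [ 0.73  0.66 -0.71  2.09  0.72  0.65  0.91]
(450, -150) -1.75 [ 0.39  0.57 -0.25  2.11  0.29  0.49 -1.83]
(492, 218) 0 [-0.04  0.61 -0.67  1.9   0.51  0.81 -0.99]
(492, 218) 0 [ 0.09  0.36 -0.82  1.64  0.27  1.26 -0.78]
(530, 0) -0.18 [ 0.33  0.54 -0.61  1.9   0.41  0.82 -0.67]
```

View pics/w1.png

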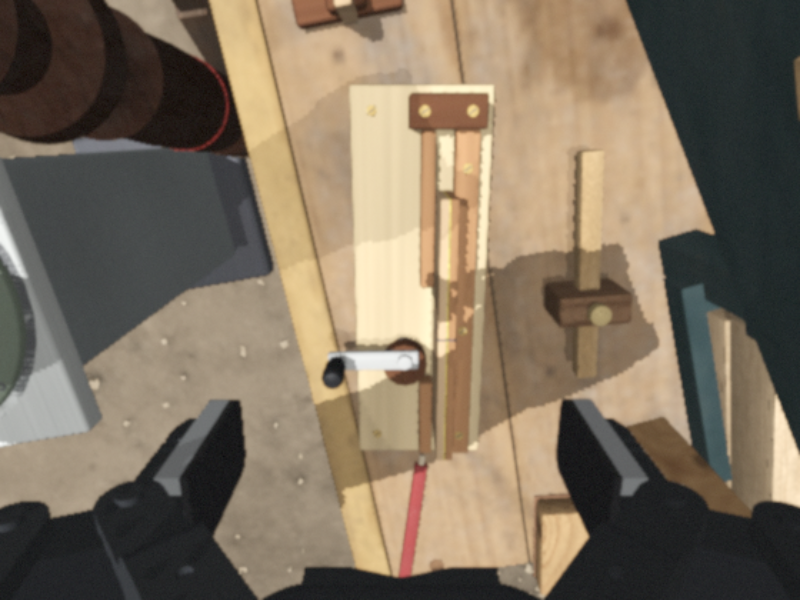

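The wrist view shows the jig upright. The stop block is at (410–490, 95–130), the strip runs along x≈450 from y≈198 to 458, and the pencil line is at y≈340. The knob is at (334,372) and the pivot at (407,360). I'll enlarge it for precise pixels.

Run:
```python
from h import *
c=pickle.load(open("w1.pkl","rb"))
im=c["image"][55:325,220:355]
a=cv2.resize(im[:135],None,fx=4.4,fy=4.4,interpolation=cv2.INTER_CUBIC);b=cv2.resize(im[135:],None,fx=4.4,fy=4.4,interpolation=cv2.INTER_CUBIC)
h=np.hstack([a[:,200:],b[:, :]])[:, :];print(h.shape)
h=np.hstack([a[:594,200:],b[:594,194:]]);print(h.shape,a.shape);cv2.imwrite("pics/d.png",h)
```

```text
(594, 988, 3)
(594, 794, 3) (594, 594, 3)
```

View pics/d.png

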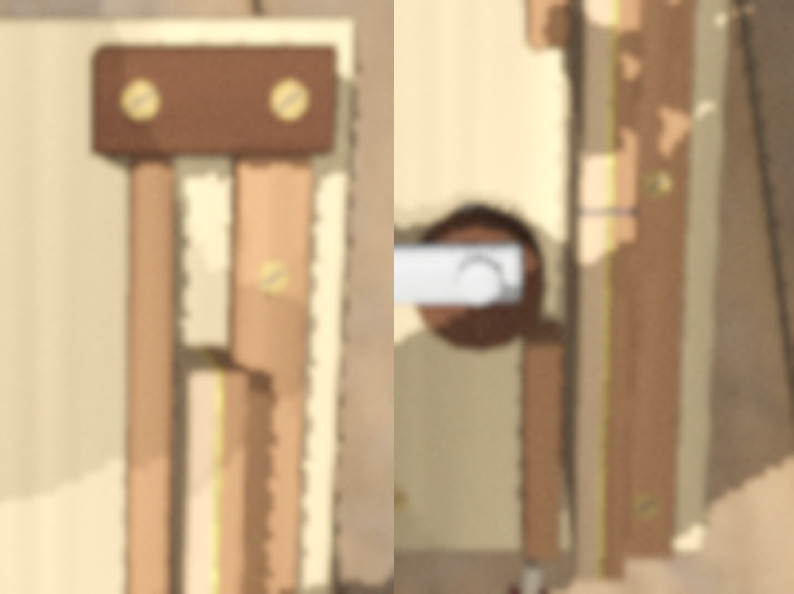

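Run:
```python
from h import *
c=pickle.load(open("w1.pkl","rb"))
L=lambda u,v,z:pix2w(c,220+(u+200.5)/4.4-.5,55+(v+.5)/4.4-.5,z)
Q=lambda u,v,z:pix2w(c,220+(u-394+194.5)/4.4-.5,190+(v+.5)/4.4-.5,z)
V=lambda u,v,z:pix2w(c,(u+.5)/1.42857-.5,(v+.5)/1.42857-.5,z)
f=L(218,370,85);r=Q(602,576,85);m=Q(608,212,85)
d=(f-r);print("strip",f,r,m,np.linalg.norm(d),"yaw",np.arctan2(-d[0],d[1]))
s1,s2=L(95,152,55),L(333,155,55);print("stop",s1,s2,(s1+s2)/2,np.linalg.norm(s2-s1),"yaw",np.arctan2(*(s2-s1)[1::-1]))
tr=L(355,20,15);tl=V(350,86,15);br=Q(675,550,15);bl=V(361,450,15);print("base",tr,tl,br,bl)
for e,g in((tr,br),(tl,bl)):print(np.linalg.norm(e-g),np.arctan2(-(e-g)[0],(e-g)[1]))
print("mean",(tr+tl+br+bl)/4)
# fences at z 35: groove edges
for p in [(174,175),(128,300),(172,300),(232,200),(312,175)]:print(L(*p,35))
print("knob",V(333,378,83),V(342,362,54),"piv",Q(482,280,50))
rz=c["range_z"]
for u,v in((453,300),(333,378),(447,112)):print(rz[int(v/1.42857),int(u/1.42857)])
```

```text
strip [540.81485106  16.6203708   85.        ] [ 502.9805496  -199.00688417   85.        ] [521.32926957 -92.52799218  85.        ] 218.921327085481 yaw -0.17369350725644486
stop [521.22924533  70.43618267  55.        ] [578.59134619  59.23130322  55.        ] [549.91029576  64.83374294  55.        ] 58.44621406833416 yaw -0.19290688328785227
base [594.76979589  90.79242828  15.        ] [479.97990457 110.82067717  15.        ] [ 525.79559731 -240.70211154   15.        ] [ 420.60136398 -221.89802622   15.        ]
338.59425571128077 -0.2051433715234767
337.9756598704382 -0.1766054150109293
mean [505.28666544 -65.24675808  15.        ]
[540.62200361  61.3038616   35.        ]
[523.6325016   32.40881943  35.        ]
[535.04246901  30.32237979  35.        ]
[554.40578753  52.49368737  35.        ]
[575.63118871  54.90046596  35.        ]
knob [ 425.30778047 -109.61741021   83.        ] [ 429.83523566 -109.08452102   54.        ] piv [ 483.62269629 -120.70628685   50.        ]
415.68863
438.3306
402.00974
```

The jig's origin is at about (523.5, -82.7) with yaw -0.175, and the strip is about 48 mm short of the stop. The lever is near 0 rad. I'll push the strip home with closed fingers.

```bash
cat >> h.py <<'E'
O=np.array([523.5,-82.7]);YW=-0.175
def J(x,y,z):
    c,s=np.cos(YW),np.sin(YW);return np.array([O[0]+c*x-s*y,O[1]+s*x+c*y,z])
def toJ(p):
    c,s=np.cos(YW),np.sin(YW);d=np.asarray(p)[:2]-O;return np.array([c*d[0]+s*d[1],-s*d[0]+c*d[1],p[2]])
def st(t=""):
    s=read_state();print(t,round(s["time"],2),"J",toJ(s["eef_pos"]).round(1),"W",s["eef_pos"].round(1),"F",s["ft_force"].round(1),"gap",round(s["finger_gap"],1),round(s["gripper_force"],1));return s
E
python3 - <<'E'
from h import *
movep(J(0,-152,150),R(YW));clamp();st("above")
movel(J(0,-152,45));st("down")
g=movel(J(0,-95,45),max_speed=90,guard=15);st(f"p1 {g}")
if not g:
    g=movel(J(0,-74,45),max_speed=40,guard=15);st(f"p2 {g}")
wait(0.3);st()
c=camera("wrist");pickle.dump(c,open("w2.pkl","wb"))
E
```

```text
above 4.58 J [  -0. -152.  150.] W [ 497.  -232.4  150. ] F [0.7 0.3 0.4] gap -0.2 0.0
down 5.43 J [   0.4 -152.    45.7] W [ 497.4 -232.5   45.7] F [ 0.1 -1.1  0.3] gap 0.0 0.0
p1 False 6.22 J [  0.  -95.4  45. ] W [ 506.9 -176.6   45. ] F [ 0.2 -0.3 -0.3] gap -0.3 0.0
p2 True 6.63 J [ -0.3 -81.2  44.8] W [ 509.  -162.6   44.8] F [-1.6 -4.5  0.3] gap -0.0 0.0
 6.93 J [ -0.5 -81.5  44.5] W [ 508.8 -162.9   44.5] F [-1.  -2.6  0.6] gap 0.1 0.0
```

The push stopped at y=-81.5, where I predicted contact with the stop. Next is the lever.

Run:
```python
from h import *
def P(ph,off=21,z=62):
    t=np.array([np.sin(ph),-np.cos(ph)]);p=np.array([-33,-45])+60*np.array([-np.cos(ph),-np.sin(ph)])-off*t
    return J(p[0],p[1],z)
movel(J(0,-90,45));movel(J(0,-95,160))
movep(P(0,40,150),R(YW));movel(P(0,40));st("start")
for ph in np.arange(0,1.63,0.2):
    g=movel(P(ph),R(YW+ph),max_speed=70,guard=35);s=st(f"{ph:.2f} {g}")
    if g:break
if not g:
    g=movel(P(1.66),R(YW+1.6),max_speed=30,guard=30);st(f"end {g}")
c=camera("wrist");pickle.dump(c,open("w3.pkl","wb"))
```

```text
start 9.47 J [-92.6  -5.   62.3] W [431.4 -71.5  62.3] F [ 0.3 -0.6 -0. ] gap -0.0 0.0
0.00 False 9.89 J [-92.8 -24.5  62.3] W [427.8 -90.7  62.3] F [ 0.4  0.8 -0.3] gap 0.0 0.0
0.20 False 10.24 J [-95.9 -36.2  62.1] W [ 422.8 -101.6   62.1] F [ 0.  -0.  -0.5] gap 0.3 0.0
0.40 False 10.59 J [-96.4 -48.6  62. ] W [ 420.2 -113.8   62. ] F [0.3 0.4 0.6] gap 0.0 0.0
0.60 False 10.94 J [-94.4 -61.1  62. ] W [ 419.9 -126.4   62. ] F [ 0.7  0.3 -0.5] gap 0.2 0.0
0.80 False 11.29 J [-89.9 -72.9  62. ] W [ 422.2 -138.8   62. ] F [-0.4  0.2  0.3] gap 0.2 0.0
1.00 False 11.64 J [-83.3 -83.6  61.9] W [ 426.9 -150.5   61.9] F [0.3 0.1 0. ] gap 0.0 0.0
1.20 False 11.99 J [-74.6 -92.8  61.9] W [ 433.9 -161.1   61.9] F [ 1.2 -0.   0.5] gap -0.4 0.0
1.40 False 12.34 J [ -64.2 -100.1   61.9] W [ 442.8 -170.1   61.9] F [-0.   0.  -0.9] gap 0.2 0.0
1.60 False 12.69 J [ -54.1 -105.2   61.6] W [ 451.9 -176.9   61.6] F [-8.8  2.2  2.8] gap -0.0 4.1
end True 12.9 J [ -54.3 -105.8   60.7] W [ 451.6 -177.4   60.7] F [-5.8  2.   3.7] gap 0.1 2.9
```

Run:
```python
from h import *
s=read_state();p=toJ(s["eef_pos"])
movel(J(p[0]-12,p[1]+3,62));movel(J(p[0]-12,p[1]+3,220));open_gripper()
movep((490,120,370),R(-0.1))
c=camera("wrist");pickle.dump(c,open("w4.pkl","wb"));st()
im=c["image"];cv2.imwrite("pics/w4.png",cv2.resize(im[:,120:460],(680,600) if 0 else None,fx=1.42857,fy=1.42857,interpolation=cv2.INTER_CUBIC))
```

```text
16.93 J [-68.1 193.1 369.7] W [490.1 119.3 369.7] F [0.  0.6 0.7] gap 85.4 0.0
```

View pics/w4.png

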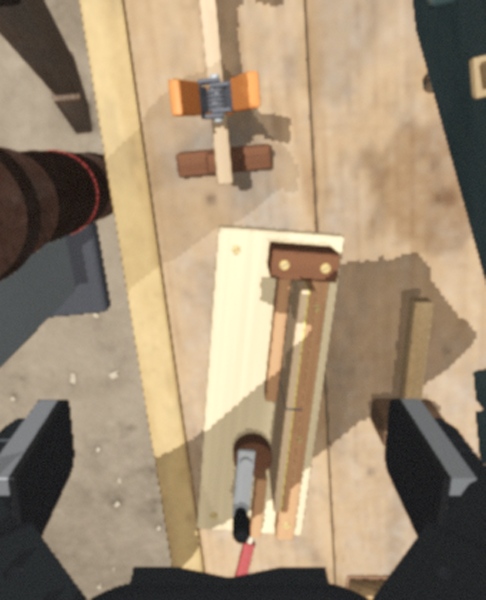

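The lever now points to the jig's -y, knob at (241,525). The strip's front end is at (303,291), next to the stop. The orange clamp is at (216,97). One enlarged composite will give me precise values.

Run:
```python
from h import *
c=pickle.load(open("w4.pkl","rb"));im=c["image"]
S=5.5
a=cv2.resize(im[25:134,225:325],None,fx=S,fy=S,interpolation=cv2.INTER_CUBIC)[:,:400]
b=cv2.resize(im[165:274,295:365],None,fx=S,fy=S,interpolation=cv2.INTER_CUBIC)
h=np.hstack([a,b]);print(h.shape);cv2.imwrite("pics/e.png",h)
c4=w2pix(c,J(0,150,55));print("predicted stop top mid",(np.array(c4)-[295,165]+.5)*S-.5+[400,0], "pred strip front",(np.array(w2pix(c,J(0,150,85)))-[295,165]+.5)*S-.5+[400,0],"line",(np.array(w2pix(c,J(0,40,85)))-[295,165]+.5)*S-.5+[400,0])
```

```text
(600, 785, 3)
predicted stop top mid [603.90823037 170.53601927] pred strip front [622.00443455 207.07393763] line [565.08689019 664.06180742]
```

View pics/e.png

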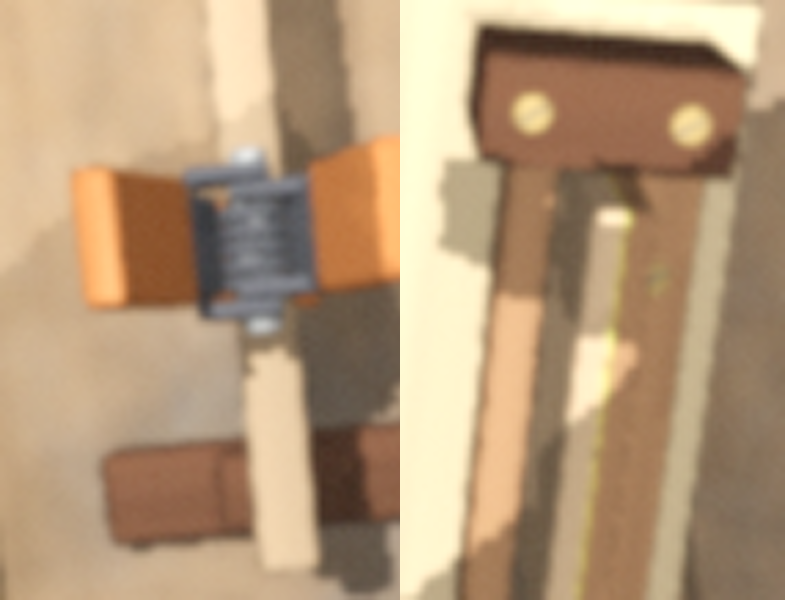

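Run:
```python
from h import *
c=pickle.load(open("w4.pkl","rb"));S=5.5
A=lambda u,v,z:pix2w(c,225+(u+.5)/S-.5,25+(v+.5)/S-.5,z)
B=lambda u,v,z:pix2w(c,295+(u-400+.5)/S-.5,165+(v+.5)/S-.5,z)
p1,p2=A(247,158,100),A(263,325,100);print("pin",p1,p2,(p1+p2)/2,"yaw",np.arctan2(-(p1-p2)[0],(p1-p2)[1]))
r1,r2=A(241.5,10,75),A(284,565,75);d=r1-r2;print("rail",r1,r2,"yaw",np.arctan2(-d[0],d[1]),"x at pin y",np.interp((p1+p2)[1]/2,[r2[1],r1[1]],[r2[0],r1[0]]))
print("strip J",toJ(B(632,208,85)),toJ(B(581,590,85)))
V=lambda u,v,z:pix2w(c,120+(u+.5)/1.42857-.5,(v+.5)/1.42857-.5,z)
print("line",toJ(V(293,409,85)),"rear",toJ(V(287,537,85)),"knob",toJ(V(241,525,83)))
print("cam",c["cam_to_world"][:3,3])
for y in (100,):print(inverse_kinematics((490,215,123),R(0)), inverse_kinematics((490,215,123),R(0.04)))
```

```text
pin [490.47966519 233.22093571 100.        ] [490.34658181 203.90987964 100.        ] [490.4131235  218.56540767 100.        ] yaw -0.004540350363490939
rail [491.81081545 261.79664797  75.        ] [489.26851812 157.25241512  75.        ] yaw -0.024313119008298825 x at pin y 490.75952200556515
strip J [  2.16453072 149.95733976  85.        ] [ 1.51955033 59.03675056 85.        ]
line [ 0.56404364 38.87497407 85.        ] rear [ 10.18505154 -99.07113643  85.        ] knob [-35.07692362 -90.20403065  83.        ]
cam [497.82736425 194.67938    512.83494189]
[ 0.01103352  0.62784922 -0.7448328   1.90455459  0.56857398  0.83233418
 -1.03620166] [ 0.01467735  0.62956915 -0.75037399  1.90437779  0.57269106  0.83445649
 -0.99973698]
```

The strip is home (end at jig y≈150, line at ≈39.5). The clamp's pin is at (490.5, 218.5), with the rail nearly parallel to world y. I'll grasp and lift.

Run:
```python
from h import *
movep((490.5,218.5,260),R(-0.015));st("above")
g=movel((490.5,218.5,123),max_speed=100,guard=15);st(f"down {g}")
clamp();wait(0.3);s=st("grip")
if 20<s["finger_gap"]<32:
    movel((490.5,218.5,260),max_speed=80);st("up")
c=camera("wrist");pickle.dump(c,open("w5.pkl","wb"));cv2.imwrite("pics/w5.png",c["image"])
```

```text
above 17.57 J [-84.8 290.7 259.8] W [490.6 218.3 259.8] F [-0.6 -0.7  0.5] gap 85.3 0.0
down False 19.09 J [-84.7 291.  123.5] W [490.7 218.6 123.5] F [ 0.4  0.2 -0.1] gap 85.4 0.0
grip 19.98 J [-84.9 290.9 123. ] W [490.5 218.5 123. ] F [-0.6 -0.  -1.1] gap 22.9 62.4
up 21.85 J [-85.1 290.8 259.6] W [490.4 218.4 259.6] F [-0.2 -0.  -1.1] gap 22.6 62.4
```

View pics/w5.png

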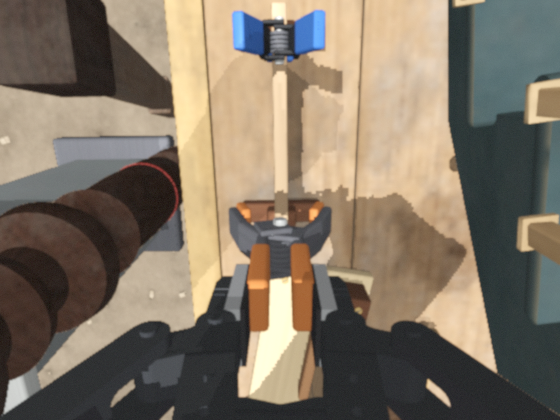

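The clamp is held open, upright and central, with the near pin end at (280,222). I'll get the pin height from that pixel, then place it.

Run:
```python
from h import *
c=pickle.load(open("w5.pkl","rb"));s=read_state();e=s["eef_pos"]
from scipy.optimize import brentq
dz=brentq(lambda d:pix2w(c,280,222,e[2]+d)[1]-(e[1]+14.6),-80,20)
p=pix2w(c,280,222,e[2]+dz);r=c["range_z"][218:227,276:285]
print("pin rel TCP z",dz,p-e,np.median(r))
M=c["cam_to_world"];k=np.median(r);q=M[:3,:3]@(np.array([(280-c["cx"])/c["fx"],-(222-c["cy"])/c["fy"],-1])*k)+M[:3,3];print("depth pt rel",q-e)
zt=61.5+45-np.clip(dz,-37,-20);print("zt",zt)
movep(J(1.0,39.5,240),R(YW));st("above")
g=movel(J(1.0,39.5,zt),max_speed=60,guard=6);st(f"down {g}");wait(.3);st()
c=camera("wrist");pickle.dump(c,open("w6.pkl","wb"));cv2.imwrite("pics/w6.png",cv2.resize(c["image"][120:380,130:430],None,fx=2.3,fy=2.3,interpolation=cv2.INTER_CUBIC))
```

```text
pin rel TCP z -32.66670647126641 [  0.17772108  14.6        -32.66670647] 184.5804
depth pt rel [  0.18611352  15.06792191 -31.31861049]
zt 139.16670647126642
above 22.94 J [  0.9  41.2 240.3] W [531.5 -42.3 240.3] F [ 0.7  0.2 -1.3] gap 23.0 62.4
down False 24.77 J [  1.1  39.5 139.4] W [531.5 -44.  139.4] F [ 0.6 -0.5 -1.4] gap 23.0 62.4
 25.07 J [  1.   39.5 139.2] W [531.4 -44.  139.2] F [-0.9  0.4 -0.6] gap 23.2 62.4
```

View pics/w6.png

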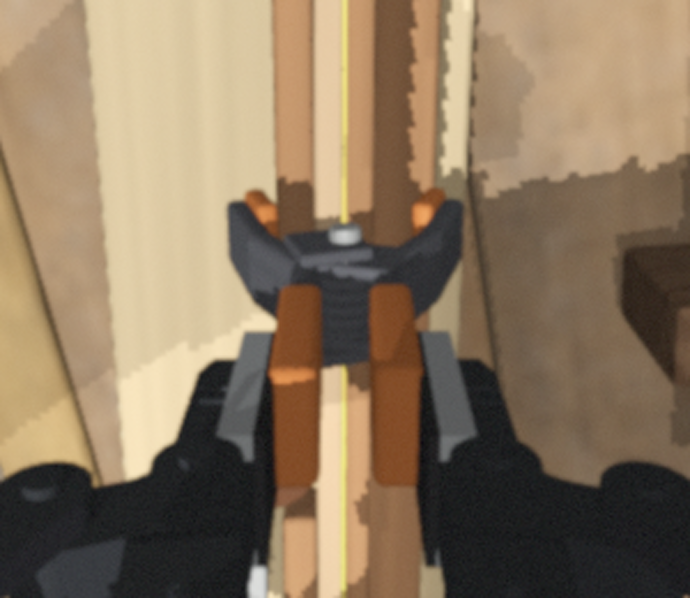

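The clamp gapes evenly: the pin end at (345,233) sits on the yellow glue line (x≈345), and both jaws stand clear of the faces. Handing in.

```bash
python3 -c "
from workcell import finish_job
print(finish_job())"
```

```text
the job is handed in; nothing more can be done
None
```

I handed the job in at about 25 s: strip home against the stop, cam lever swung to its stop, and the orange clamp held open over the pencil line with its jaws clear of both faces. The lever angle and jaw height come from camera and contact readings, and the judge's result was not shown.

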